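# Sort the brush and the seal stone into their trays on a calligraphy desk

### The arm

A 6-joint arm with a two-finger parallel gripper is mounted at the origin on the work surface. World frame = base frame: x ahead of the robot, y to its left, z up, the work surface at z = 0. Lengths are in m, angles in rad, forces in N, time in s.
With the tool pointing down it reaches from about 0.425 to 1.125 m from the base axis. Payload 14.9 kg.
Tool frame: the origin (TCP) lies midway between the tips of the shut fingers; the grasp point (between the pads) lies 19 mm behind it (bot.grip_depth is the distance from the TCP to the grasp point, in m); z points along the fingers, y is the direction in which the jaws open and shut (so a half turn about z gives the same grasp; the last joint's range is limited). The gripper opens to 91 mm and grips with 3 to 60 N. Pads are 32 mm wide; open, the fingers measure 118 mm over their backs; the gripper's body (76 mm by 178 mm) begins 60 mm behind the grasp point.
Start: joints at [1.153, 0.379, 1.734, -0, 1.028, -0.033], TCP at [0.263, 0.649, 0.214] pointing down, gripper open.
Joint ranges: [-2.77, 2.77], [-0.74, 2.19], [0, 2.66], [-1.06, 4.2], [0.31, 2.87], [-3.08, 3.08]. Speed limits (rad/s): [1.89, 1.89, 2.39, 3.14, 3.14, 3.14].

### API

Orientations are given as a unit quaternion [x, y, z, w].
In Python, from plant import bot, optics, workorder gives the robot as it stands.
- The arm moves only by the tool drive_tool, never from a script. Its argument "series" is a list of rows, each an object with "slide": the shift along the world's x, y, z in cm, a list of three; "dr": the turn, a rotation vector about the world's x, y, z in rad, a list of three. In form: [{"slide": [dx, dy, dz], "dr": [ax, ay, az]}, ...]. A call has 1 to 20 rows; each row is the pose to reach, as a shift and turn from the pose commanded when the call began; what a row does not reach only later rows make up. A row lasts 1/8 s, in which the tool goes at most 62.5 mm and 10.7 degrees, less where a joint would pass 70% of its speed; a pose out of reach is approached as far as the arm can. A call with a gripper value outside its range is refused whole. "claw" is the gripper command: -1 is fully open, 1 is shut, values between are in proportion, set as the call begins (left out, the last holds). The fingers move at their own pace and stop on an object; the grip force is fixed at half the most. Time passes only in rows, so rows that repeat a pose let the fingers close. It gives the time, the measured TCP pose, the force and the opening at its end, in the units of the state.
- bot.sense(): the state, without advancing time (a new reading comes with each control period).
- optics.capture(name): name is "scene" or "top" or "wrist"; returns (picture, depth): 384x512x3 uint8, red, green, blue; 384x512 float32, m along the optical axis (not along the pixel's ray), 0 where there is no reading.
- optics.get_calibration(name): a dict with "intrinsics" (3x3 intrinsics, pixels), "origin" and "attitude" of the camera in the world; the wrist camera has in their place "hand_eye" (4x4, takes a point from camera to tool coordinates, whose origin is the TCP and whose axes are the flange's). Camera axes: x right, y down, z forward; pixel columns grow to the right and rows downward; lengths in m; the calibration is good to about 2 mm. A picture is of the moment at which its call begins: read the wrist's pose just before it. get_calibration takes no time and is no camera call.
- workorder.sign_off(): hands the job in, once; it reports no verdict.
The state is a dict: "t": time; "joint_pos": joint angles; "qvel": joint speeds; "joint_torque": joint torques, N m; "tcp_pos": TCP position; "ee_rot": TCP orientation; "wrist_force": force on the tool from outside, world axes, zero at the start; "moment": the same for the moment, N m; "grip_width": finger opening in m.
Only numpy, scipy, OpenCV 4.12 (cv2) and the standard library are available. Lean on these libraries where they do the work, as an engineer would, in place of code of your own. Each camera call takes 0.05 s, during which the arm holds its last target. There are 200 camera calls.

### The job

Tidy the calligraphy desk: lay the capped writing brush flat inside the long wooden tray, and stand the seal stone upright inside the small square wooden box. Let go of both.

Things in the scene. Friction and masses are not known exactly. Their poses are not given: they have to be found in the camera images.
- brush: Capped writing brush lying on the desk, rigid, 230 mm long, about 40 g. Origin on its long axis at mid-length, near its centre of mass, 9 mm above what it lies on. Its x axis runs along it: octagonal brown wooden handle 12 mm across from -100 to +55 mm (grip it here, at the origin), black cap 18 mm across from +55 to +115 mm, dark end knob 18 mm across from -115 to -100 mm. It lies level on cap and knob.
- seal: Seal stone: a plain pale stone block standing upright, 30 x 30 mm square and 55 mm tall, about 120 g; the lower 44 mm has the full 30 mm width, the top 11 mm is stepped in to 26 mm. Origin at the centre of its underside, z up, x and y square to its side faces.
- brush_tray: Long shallow open tray of dark wood, fixed to the desk, outside 290 mm (along its x) x 120 mm (along its y) x 24 mm high, walls 5 mm and floor 5 mm thick, so 280 x 110 mm inside. Origin at the centre of its underside, on the desk.
- seal_box: Small square shallow open box of dark wood, fixed to the desk, outside 120 x 120 x 22 mm high, walls 5 mm and floor 5 mm thick, so 110 x 110 mm inside. Origin at the centre of its underside, on the desk.
Mind the look-alikes: they are no part of the job. There is more than one size of the brush; the job needs the middle-sized.

How it is judged:
At the end, for the whole second after the job is handed in: Brush on the long tray's floor: its middle within 35 mm lengthwise and 50 mm crosswise of the tray's centre, under 18 mm above the desk. Seal stone upright within 0.17 rad on the square box's floor: within 42 mm of its centre along each side, underside under 10 mm above the desk. Both at rest (x of brush in the frame of brush_tray between -0.035 and 0.035 m and y of brush in the frame of brush_tray between -0.05 and 0.05 m and z of brush in the frame of brush_tray below 0.018 m and linear speed of each of brush, seal below 0.03 m/s and x of seal in the frame of seal_box between -0.042 and 0.042 m and y of seal in the frame of seal_box between -0.042 and 0.042 m and z of seal in the frame of seal_box below 0.01 m and angle between seal's own z axis and vertical below 0.17 rad); the robot touches nothing.
It also fails if it takes over 58 s, if anything falls off the work surface, if the arm or the gripper's body presses on something with over 40 N, if the wrist force passes 120 N, or if a joint passes its speed limit or range.

## Working session

There is one attempt and no reset: what is moved stays moved. The work goes in short steps, Python scripts to look and compute and a tool call to move; the robot and the scene stay as the last step left them, time stands still between calls to the robot, and variables do not carry over. Pictures are saved under pics/ and viewed, about 8 in all and at most 12, crops included, and the job is handed in when it is done.

Besides the shell and the picture viewer there is one more tool, called after "Emit:" in YAML: its name, and indented under it one key for each argument. drive_tool: Moves the arm, as the interface text tells. Its arguments: {"type":"object","properties":{"series":{"type":"array","items":{"type":"object","properties":{"slide":{"type":"array","items":{"type":"number"}},"dr":{"type":"array","items":{"type":"number"}}}}},"claw":{"type":"number"}},"required":["series"]}

```bash
mkdir -p pics; cat > h.py <<'E'
import numpy as np, cv2
from scipy.spatial.transform import Rotation as R
from plant import bot, optics, workorder
def cloud(name):
    s=bot.sense(); im,d=optics.capture(name); c=optics.get_calibration(name); K=np.array(c["intrinsics"])
    if name=="wrist":
        T=np.eye(4);T[:3,:3]=R.from_quat(s["ee_rot"]).as_matrix();T[:3,3]=s["tcp_pos"];T=T@np.array(c["hand_eye"])
        M,o=T[:3,:3],T[:3,3]
    else:
        a=np.array(c["attitude"]); M=a if a.shape==(3,3) else R.from_quat(a).as_matrix(); o=np.array(c["origin"])
    v,u=np.mgrid[:384,:512]
    r=np.stack([(u-K[0,2])/K[0,0],(v-K[1,2])/K[1,1],np.ones_like(u)],-1)@M.T
    P=o+r*d[...,None]; P[d==0]=np.nan
    return im,P,r,o
def onplane(r,o,u,v,z):
    q=r[int(v),int(u)]; return o+q*(z-o[2])/q[2]
def save(im,f): cv2.imwrite("pics/"+f,cv2.cvtColor(im,cv2.COLOR_RGB2BGR))
E
python3 - <<'E'
from h import *
s=bot.sense(); print(s)
for n in("top","scene"):
    im,P,r,o=cloud(n); np.savez(n,im=im,P=P,r=r,o=o); print(n,o,np.nanpercentile(P[...,2],[1,50,99]))
    save(cv2.resize(im,(800,600),interpolation=cv2.INTER_CUBIC),n+"1.png")
E
```

```text
{'t': 0.0, 'joint_pos': array([ 1.15270722e+00,  3.79397913e-01,  1.73478404e+00,  3.42722999e-05,
        1.02851587e+00, -3.33063526e-02]), 'qvel': array([ 0.00148724, -0.00088297, -0.00076663,  0.00081465,  0.00019115,
       -0.00130307]), 'joint_torque': array([ 7.73547072e-04, -7.63729262e+01, -4.34355962e+01,  6.50305208e-02,
        4.23142430e-02, -1.02832685e-04]), 'tcp_pos': array([0.26258886, 0.64844677, 0.21329409]), 'ee_rot': array([ 1.91215353e-01,  9.81547953e-01, -5.35286728e-04, -1.37961678e-04]), 'wrist_force': array([0.52070907, 0.31245564, 0.14645046]), 'moment': array([-0.00031197,  0.01620828,  0.02859896]), 'grip_width': 0.09168721038977286}
top [0.23548103 0.0055885  1.21009804] [-7.56716437e-01 -9.52306713e-05  8.11070624e-01]
scene [1.14115224 0.05374546 0.8188258 ] [-0.74463684  0.00144455  0.40772468]
```

View pics/top1.png

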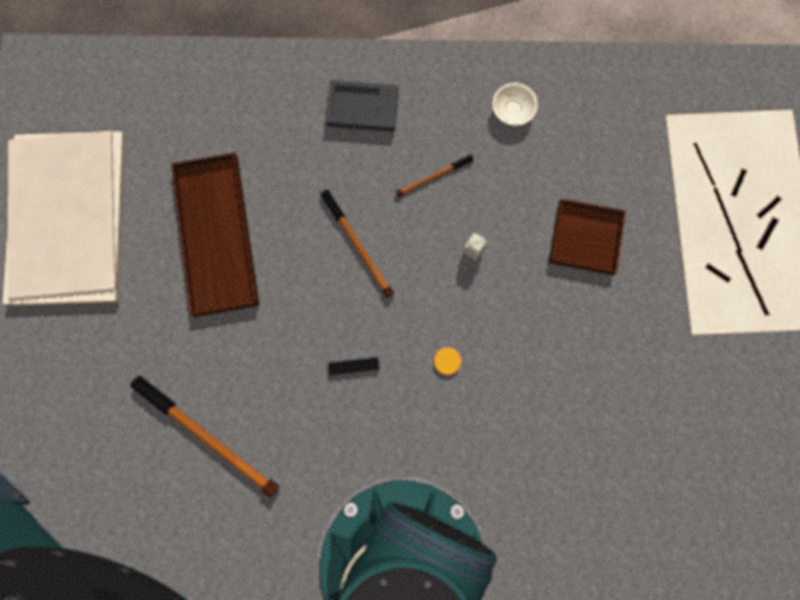

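View pics/scene1.png

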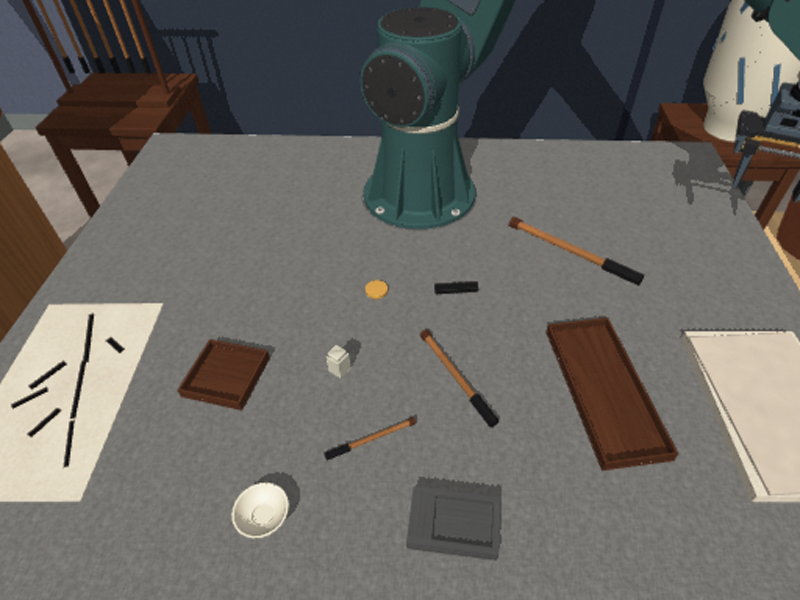

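The top view (800x600) shows the middle brush from cap (327,197) to knob (388,292), the seal at (475,247), the tray at (215,235) and the box at (587,237). The short brush at (435,175) and the long one at (205,437) are the decoys.

```bash
cat > m.py <<'E'
from h import *
def box(q):
    c,(w,h),a=cv2.minAreaRect((q[:,:2]*1000).astype(np.float32))
    if w<h: w,h,a=h,w,a+90
    return np.round(c,1),round(w,1),round(h,1),round((a+90)%180-90,1)
E
python3 - <<'E'
from m import *
for n,seeds in(("top",dict(brush=(360,245),seal=(475,243),tray=(215,235),box=(587,237))),("scene",dict(brush=(457,375),seal=(339,361),tray=(610,392),box=(225,372)))):
    D=np.load(n+".npz");im,P,r,o=D["im"],D["P"],D["r"],D["o"]
    bgm=(np.abs(im.astype(int)-im.mean(-1,keepdims=True)).max(-1)>22)
    hm=(P[...,2]>.004)&(P[...,2]<.1)
    lab=cv2.connectedComponents(hm.astype(np.uint8),connectivity=4)[1]
    for k,(u,v) in seeds.items():
        u,v=int(u*.64),int(v*.64); w=lab[v-2:v+3,u-2:u+3]; w=w[w>0]
        if not len(w): print(n,k,"none",P[v,u]);continue
        m=lab==np.bincount(w).argmax(); q=P[m]
        print(n,k,m.sum(),*box(q),"z",np.percentile(q[:,2],[5,50,98]).round(4))
        if k=="brush":
            blk=m&(im.max(-1)<60); org=m&bgm
            for nm,mm in(("cap",blk),("org",org)): print("  ",nm,mm.sum(),*box(P[mm]))
        if k=="seal": 
            t=m&(P[...,2]>.05); print("  top",t.sum(),*(box(P[t]) if t.sum()>3 else ()))
        if k in("tray","box"):
            t=m&(P[...,2]>.015); print("  rim",t.sum(),*box(P[t]),np.median(P[t][:,2]))
E
```

```text
top brush 409 [560.1  94.6] 231.1 18.6 33.3 z [0.0084 0.0145 0.0202]
   cap 127 [558.6  95.5] 228.6 17.4 32.7
   org 254 [535.1  77.9] 169.7 13.0 33.2
top seal 159 [ 551.1 -119.2] 29.9 29.6 57.9 z [0.0125 0.0508 0.0578]
  top 86 [ 552.1 -119.7] 26.6 25.1 -32.0
top tray 2468 [576.  358.1] 302.6 129.1 11.6 z [0.0043 0.0069 0.0261]
  rim 650 [573.  354.4] 292.4 121.6 11.2 0.02227431919155609
top box 1130 [ 581.1 -326.8] 129.4 123.7 -11.1 z [0.0043 0.0074 0.0242]
  rim 350 [ 577.5 -326.6] 122.5 122.3 -10.7 0.020608350391214225
scene brush 417 [559.1  93.9] 232.2 19.0 33.0 z [0.0084 0.0156 0.0211]
   cap 162 [561.6  97.6] 223.6 18.7 32.0
   org 224 [535.5  78.4] 170.0 15.6 34.2
scene seal 230 [ 552.5 -119.8] 31.5 30.2 -32.4 z [0.0084 0.0417 0.058 ]
  top 75 [ 552.6 -120. ] 25.8 25.2 -33.0
scene tray 4240 [562.5 359.7] 309.6 137.6 10.9 z [0.0046 0.007  0.0259]
  rim 877 [572. 354.] 292.9 122.1 11.1 0.023262971585452652
scene box 1620 [ 570.3 -331.2] 136.1 134.2 79.6 z [0.0045 0.0072 0.0245]
  rim 409 [ 576.9 -326.5] 122.9 121.5 -10.5 0.021553430622112568
```

Emit:
drive_tool:
  series:
    - {"slide": [1.5, -2.5, -0.4], "dr": [0, 0, 0.04]}
    - {"slide": [4, -7, -1], "dr": [0, 0, 0.12]}
    - {"slide": [6.5, -12, -1.7], "dr": [0, 0, 0.2]}
    - {"slide": [9, -17, -2.4], "dr": [0, 0, 0.29]}
    - {"slide": [11.7, -22, -3.1], "dr": [0, 0, 0.38]}
    - {"slide": [14.4, -27, -3.8], "dr": [0, 0, 0.47]}
    - {"slide": [17.1, -32, -4.5], "dr": [0, 0, 0.56]}
    - {"slide": [19.8, -37, -5.3], "dr": [0, 0, 0.65]}
    - {"slide": [22.5, -42, -6.1], "dr": [0, 0, 0.74]}
    - {"slide": [25.2, -47, -6.9], "dr": [0, 0, 0.83]}
    - {"slide": [28, -52, -7.7], "dr": [0, 0, 0.91]}
    - {"slide": [29.7, -55.4, -8.3], "dr": [0, 0, 0.96]}
    - {"slide": [29.7, -55.4, -8.3], "dr": [0, 0, 0.96]}
    - {"slide": [29.7, -55.4, -8.3], "dr": [0, 0, 0.96]}
    - {"slide": [29.7, -55.4, -8.3], "dr": [0, 0, 0.96]}

```text
t: 1.98
tcp_pos: [0.5594, 0.0957, 0.1311]
ee_rot: [-0.284, 0.959, 0.0, 0.0]
wrist_force: [0.1, -0.1, 0.4]
grip_width: 0.0912
```

```bash
python3 - <<'E'
from m import *
im,P,r,o=cloud("wrist"); save(im,"w1.png")
s=bot.sense(); M=R.from_quat(s["ee_rot"]).as_matrix(); print(s["t"],s["tcp_pos"],np.degrees(np.arctan2(M[1,1],M[0,1])),M[:,2])
hm=(P[...,2]>.004)&(P[...,2]<.03)&(np.abs(P[...,0]-.56)<.15)&(np.abs(P[...,1]-.094)<.1)
n,lab,st,_=cv2.connectedComponentsWithStats(hm.astype(np.uint8))
for i in range(1,n):
    if st[i,4]>150: print(st[i],*box(P[lab==i]))
E
```

```text
2.025 [0.55940229 0.09570507 0.13106449] 123.01203885737152 [ 4.93881446e-05  5.09249878e-05 -9.99999997e-01]
[ 248   53   21  200 2795] [541.5  81.6] 187.3 17.4 33.3
[115 214  35  14 327] [661.7   7.7] 32.5 12.7 -62.7
[252 283  17  10 151] [651.  153.9] 16.8 11.6 -57.4
```

View pics/w1.png

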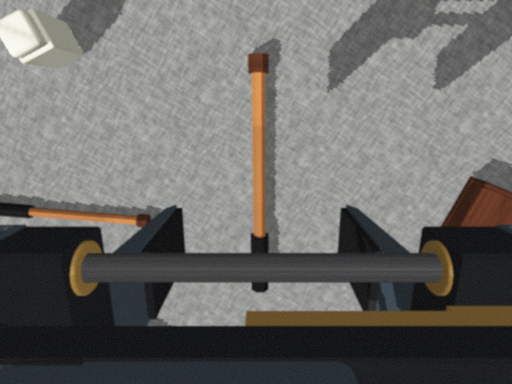

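The wrist view shows the brush at column 260, midway between the fingers, with its knob at (258,62). Its position agrees with the earlier measurement, so I'll descend.

Emit:
drive_tool:
  series:
    - {"slide": [0, -0.1, -3], "dr": [0, 0, 0]}
    - {"slide": [0, -0.1, -7], "dr": [0, 0, 0]}
    - {"slide": [0, -0.1, -10], "dr": [0, 0, 0]}
    - {"slide": [0, -0.1, -11.8], "dr": [0, 0, 0]}
    - {"slide": [0, -0.1, -12.7], "dr": [0, 0, 0]}
    - {"slide": [0, -0.1, -12.7], "dr": [0, 0, 0]}
    - {"slide": [0, -0.1, -12.7], "dr": [0, 0, 0]}

```text
t: 2.9
tcp_pos: [0.5604, 0.094, 0.0049]
ee_rot: [-0.284, 0.959, -0.0, 0.001]
wrist_force: [0.8, 0.2, 0.8]
grip_width: 0.0912
```

Emit:
drive_tool:
  series:
    - {"slide": [0, 0, 0], "dr": [0, 0, 0]}
    - {"slide": [0, 0, 0], "dr": [0, 0, 0]}
    - {"slide": [0, 0, 0], "dr": [0, 0, 0]}
    - {"slide": [0, 0, 0], "dr": [0, 0, 0]}
    - {"slide": [0, 0, 0], "dr": [0, 0, 0]}
    - {"slide": [0, 0, 0], "dr": [0, 0, 0]}
    - {"slide": [0, 0, 0], "dr": [0, 0, 0]}
    - {"slide": [0, 0, 0], "dr": [0, 0, 0]}
  claw: 1

```text
t: 3.9
tcp_pos: [0.5598, 0.0938, 0.0039]
ee_rot: [-0.284, 0.959, -0.0, -0.0]
wrist_force: [-0.3, -1.0, -0.8]
grip_width: 0.0141
```

Emit:
drive_tool:
  series:
    - {"slide": [0, 0, 0.5], "dr": [0, 0, 0]}
    - {"slide": [0, 0, 2], "dr": [0, 0, 0]}
    - {"slide": [0, 0, 5], "dr": [0, 0, 0]}
    - {"slide": [0, 0, 8], "dr": [0, 0, 0]}
    - {"slide": [0, 1.5, 9.5], "dr": [0, 0, 0]}
    - {"slide": [0.2, 4.5, 10], "dr": [0, 0, -0.05]}
    - {"slide": [0.4, 8.5, 10], "dr": [0, 0, -0.12]}
    - {"slide": [0.6, 12.5, 10], "dr": [0, 0, -0.19]}
    - {"slide": [0.8, 16.5, 10], "dr": [0, 0, -0.26]}
    - {"slide": [1, 20.5, 10], "dr": [0, 0, -0.32]}
    - {"slide": [1.2, 24, 10], "dr": [0, 0, -0.36]}
    - {"slide": [1.3, 26, 10], "dr": [0, 0, -0.38]}
    - {"slide": [1.3, 26, 10], "dr": [0, 0, -0.38]}
    - {"slide": [1.3, 26, 10], "dr": [0, 0, -0.38]}
    - {"slide": [1.3, 26, 10], "dr": [0, 0, -0.38]}

```text
t: 5.78
tcp_pos: [0.5726, 0.3532, 0.1039]
ee_rot: [-0.097, 0.995, -0.0, -0.0]
wrist_force: [-0.4, 0.0, -0.3]
grip_width: 0.0114
```

```bash
python3 - <<'E'
from m import *
for n in("wrist","scene"):
    im,P,r,o=cloud(n); save(im,n+"2.png")
    if n=="scene":
        m=(P[...,2]>.095)&(P[...,2]<.135)&(np.abs(P[...,0]-.57)<.14)&(np.abs(P[...,1]-.354)<.08)&(im[...,0]>im[...,2]*1.6+10)
        q=P[m]; print(m.sum(),*box(q)); print(np.polyfit(q[:,0],q[:,2],1))
s=bot.sense(); print(s["tcp_pos"],s["grip_width"])
E
```

```text
92 [604.  358.9] 165.4 13.1 10.0
[-0.0284467   0.13109813]
[0.57282048 0.35328939 0.10401303] 0.01142354450496083
```

View pics/scene2.png

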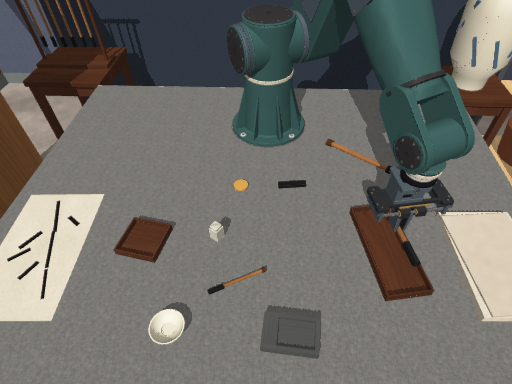

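The scene view shows the brush held level over the tray, with its cap at (410,252). I'll lower it and release.

Emit:
drive_tool:
  series:
    - {"slide": [0, 0, -2], "dr": [0, 0, 0]}
    - {"slide": [0, 0, -5], "dr": [0, 0, 0]}
    - {"slide": [0, 0, -7.3], "dr": [0, 0, 0]}
    - {"slide": [0, 0, -8.6], "dr": [0, 0, 0]}
    - {"slide": [0, 0, -9.2], "dr": [0, 0, 0]}
    - {"slide": [0, 0, -9.4], "dr": [0, 0, 0]}
    - {"slide": [0, 0, -9.4], "dr": [0, 0, 0]}
    - {"slide": [0, 0, -9.4], "dr": [0, 0, 0]}

```text
t: 6.88
tcp_pos: [0.5731, 0.354, 0.0106]
ee_rot: [-0.097, 0.995, 0.0, 0.0]
wrist_force: [-1.3, 0.5, -0.4]
grip_width: 0.0118
```

Emit:
drive_tool:
  series:
    - {"slide": [0, 0, 0], "dr": [0, 0, 0]}
    - {"slide": [0, 0, 0], "dr": [0, 0, 0]}
    - {"slide": [0, 0, 0], "dr": [0, 0, 0]}
    - {"slide": [0, 0, 0], "dr": [0, 0, 0]}
    - {"slide": [0, 0, 0], "dr": [0, 0, 0]}
  claw: 0.2

```text
t: 7.5
tcp_pos: [0.5727, 0.3538, 0.0099]
ee_rot: [-0.097, 0.995, -0.0, -0.0]
wrist_force: [0.9, -0.4, -0.1]
grip_width: 0.0363
```

Emit:
drive_tool:
  series:
    - {"slide": [0, 0, 1.5], "dr": [0, 0, 0]}
    - {"slide": [0, 0, 4.5], "dr": [0, 0, 0]}
    - {"slide": [0, 0, 8.5], "dr": [0, 0, 0]}
    - {"slide": [0, 0, 11], "dr": [0, 0, 0]}
    - {"slide": [0, 0, 12], "dr": [0, 0, 0]}

```text
t: 8.12
tcp_pos: [0.5735, 0.3543, 0.1324]
ee_rot: [-0.097, 0.995, 0.001, 0.001]
wrist_force: [0.9, 0.3, -0.0]
grip_width: 0.0364
```

Emit:
drive_tool:
  series:
    - {"slide": [-0.1, -2, 0], "dr": [0, 0, -0.03]}
    - {"slide": [-0.3, -6, 0], "dr": [0, 0, -0.09]}
    - {"slide": [-0.5, -11, 0], "dr": [0, 0, -0.17]}
    - {"slide": [-0.7, -16, 0], "dr": [0, 0, -0.25]}
    - {"slide": [-0.9, -21, 0], "dr": [0, 0, -0.33]}
    - {"slide": [-1.1, -26, 0], "dr": [0, 0, -0.41]}
    - {"slide": [-1.3, -31, 0], "dr": [0, 0, -0.49]}
    - {"slide": [-1.5, -36, 0], "dr": [0, 0, -0.57]}
    - {"slide": [-1.7, -41, 0], "dr": [0, 0, -0.65]}
    - {"slide": [-1.9, -45, 0], "dr": [0, 0, -0.72]}
    - {"slide": [-2, -47.4, 0], "dr": [0, 0, -0.754]}
    - {"slide": [-2, -47.4, 0], "dr": [0, 0, -0.754]}
    - {"slide": [-2, -47.4, 0], "dr": [0, 0, -0.754]}
    - {"slide": [-2, -47.4, 0], "dr": [0, 0, -0.754]}
  claw: -1

```text
t: 9.88
tcp_pos: [0.5525, -0.1194, 0.1297]
ee_rot: [0.275, 0.961, 0.0, -0.0]
wrist_force: [0.6, 0.6, 0.3]
grip_width: 0.0913
```

```bash
python3 - <<'E'
from m import *
im,P,r,o=cloud("top"); save(im,"top3.png")
m=(np.abs(P[...,0]-.573)<.15)&(np.abs(P[...,1]-.354)<.07)&(P[...,2]>.012)
a=np.radians(11.1); d=P[...,:2]-[.5725,.354]; x=d@[np.cos(a),np.sin(a)]; y=d@[-np.sin(a),np.cos(a)]
m=(abs(x)<.133)&(abs(y)<.047)&(P[...,2]>.0115); print("brush",m.sum(),*box(P[m]),np.percentile(P[m][:,2],[50,98]),x[m].min(),x[m].max(),y[m].min(),y[m].max())
s=bot.sense(); print(s["tcp_pos"],s["grip_width"])
w,_,_,_=cloud("wrist"); save(np.hstack([im[:,:400],w[:,56:456]]),"v3.png")
E
```

```text
brush 421 [571.7 359.9] 230.8 68.3 16.1 [0.01923082 0.02533241] -0.1148463613890017 0.11619991730506034 -0.03755930943793296 0.043777719703261074
[ 0.55261239 -0.11940105  0.12973379] 0.09104277291764284
```

View pics/v3.png

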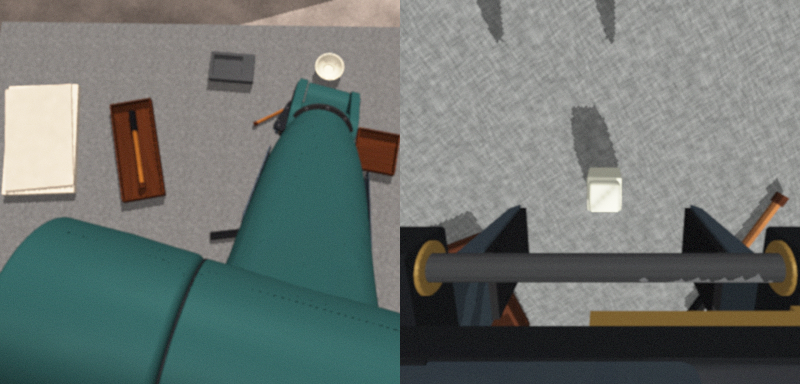

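The brush lies centred in the tray. In the wrist view the seal at (604,193) sits square and midway between the fingers, and the short brush is off to one side. I'll descend with the jaws part-open.

Emit:
drive_tool:
  series:
    - {"slide": [0, 0, -2], "dr": [0, 0, 0]}
    - {"slide": [0, 0, -4], "dr": [0, 0, 0]}
    - {"slide": [0, 0, -7], "dr": [0, 0, 0]}
    - {"slide": [0, 0, -10], "dr": [0, 0, 0]}
    - {"slide": [0, 0, -11.6], "dr": [0, 0, 0]}
    - {"slide": [0, 0, -12.4], "dr": [0, 0, 0]}
    - {"slide": [0, 0, -12.4], "dr": [0, 0, 0]}
    - {"slide": [0, 0, -12.4], "dr": [0, 0, 0]}
  claw: -0.3

```text
t: 10.98
tcp_pos: [0.5533, -0.1203, 0.0067]
ee_rot: [0.276, 0.961, -0.0, 0.001]
wrist_force: [0.4, -0.1, -0.3]
grip_width: 0.0592
```

Emit:
drive_tool:
  series:
    - {"slide": [0, 0, 0], "dr": [0, 0, 0]}
    - {"slide": [0, 0, 0], "dr": [0, 0, 0]}
    - {"slide": [0, 0, 0], "dr": [0, 0, 0]}
    - {"slide": [0, 0, 0], "dr": [0, 0, 0]}
    - {"slide": [0, 0, 0], "dr": [0, 0, 0]}
    - {"slide": [0, 0, 0], "dr": [0, 0, 0]}
    - {"slide": [0, 0, 0], "dr": [0, 0, 0]}
  claw: 1

```text
t: 11.85
tcp_pos: [0.5529, -0.1202, 0.0061]
ee_rot: [0.276, 0.961, -0.0, 0.0]
wrist_force: [-1.8, 0.6, 6.2]
grip_width: 0.0298
```

Emit:
drive_tool:
  series:
    - {"slide": [0, 0, 0.5], "dr": [0, 0, 0]}
    - {"slide": [0, 0, 2], "dr": [0, 0, 0]}
    - {"slide": [0, 0, 5], "dr": [0, 0, 0]}
    - {"slide": [0.1, -1, 7.5], "dr": [0, 0, 0.02]}
    - {"slide": [0.4, -3.5, 8], "dr": [0, 0, 0.07]}
    - {"slide": [0.9, -7.5, 8], "dr": [0, 0, 0.14]}
    - {"slide": [1.4, -11.5, 8], "dr": [0, 0, 0.21]}
    - {"slide": [1.9, -15.5, 8], "dr": [0, 0, 0.28]}
    - {"slide": [2.3, -19, 8], "dr": [0, 0, 0.34]}
    - {"slide": [2.5, -20.6, 8], "dr": [0, 0, 0.37]}
    - {"slide": [2.5, -20.6, 8], "dr": [0, 0, 0.37]}
    - {"slide": [2.5, -20.6, 8], "dr": [0, 0, 0.37]}
    - {"slide": [2.5, -20.6, 8], "dr": [0, 0, 0.37]}

```text
t: 13.48
tcp_pos: [0.5777, -0.3253, 0.0861]
ee_rot: [0.094, 0.996, 0.0, -0.0]
wrist_force: [0.5, 0.1, -0.4]
grip_width: 0.0297
```

```bash
python3 - <<'E'
from m import *
im,P,r,o=cloud("scene"); save(cv2.resize(im[150:330,60:300],(800,600)),"s4.png")
s=bot.sense(); print(s["t"],s["tcp_pos"],s["grip_width"])
m=(im.min(-1)>110)&(np.linalg.norm(P-[.577,-.3265,.1],axis=-1)<.06); q=P[m]; print(m.sum(),np.percentile(q,[2,50,98],axis=0))
E
```

```text
13.525 [ 0.57773405 -0.32538867  0.08606676] 0.029958558831989786
112 [[ 0.5862782  -0.34059332  0.08496872]
 [ 0.59073545 -0.32724439  0.10972992]
 [ 0.59541461 -0.31337017  0.1336476 ]]
```

View pics/s4.png

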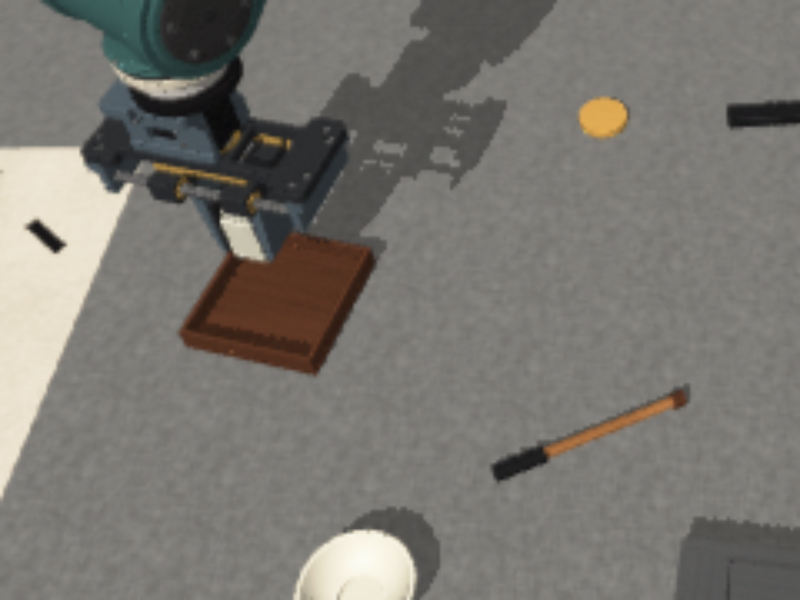

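The seal at (245,237) is upright in the jaws over the box. I'll lower it and release.

Emit:
drive_tool:
  series:
    - {"slide": [0, 0, -2], "dr": [0, 0, 0]}
    - {"slide": [0, 0, -4.5], "dr": [0, 0, 0]}
    - {"slide": [0, 0, -6.2], "dr": [0, 0, 0]}
    - {"slide": [0, 0, -7], "dr": [0, 0, 0]}
    - {"slide": [0, 0, -7.3], "dr": [0, 0, 0]}
    - {"slide": [0, 0, -7.4], "dr": [0, 0, 0]}
    - {"slide": [0, 0, -7.4], "dr": [0, 0, 0]}
    - {"slide": [0, 0, -7.4], "dr": [0, 0, 0]}

```text
t: 14.52
tcp_pos: [0.578, -0.3264, 0.0124]
ee_rot: [0.094, 0.996, -0.0, 0.0]
wrist_force: [0.9, 0.3, -1.5]
grip_width: 0.0298
```

Emit:
drive_tool:
  series:
    - {"slide": [0, 0, 0], "dr": [0, 0, 0]}
    - {"slide": [0, 0, 0], "dr": [0, 0, 0]}
    - {"slide": [0, 0, 0], "dr": [0, 0, 0]}
    - {"slide": [0, 0, 0], "dr": [0, 0, 0]}
    - {"slide": [0, 0, 0], "dr": [0, 0, 0]}
    - {"slide": [0, 0, 2], "dr": [0, 0, 0]}
    - {"slide": [0, 0, 5], "dr": [0, 0, 0]}
    - {"slide": [0, 0, 9], "dr": [0, 0, 0]}
    - {"slide": [0, 2, 13], "dr": [0, 0, 0]}
    - {"slide": [0, 6, 16], "dr": [0, 0, 0]}
    - {"slide": [0, 10, 17], "dr": [0, 0, 0]}
    - {"slide": [0, 14, 17], "dr": [0, 0, 0]}
    - {"slide": [0, 18, 17], "dr": [0, 0, 0]}
    - {"slide": [0, 22, 17], "dr": [0, 0, 0]}
    - {"slide": [0, 26, 17], "dr": [0, 0, 0]}
    - {"slide": [0, 28, 17], "dr": [0, 0, 0]}
    - {"slide": [0, 28, 17], "dr": [0, 0, 0]}
    - {"slide": [0, 28, 17], "dr": [0, 0, 0]}
  claw: -0.1

```text
t: 16.77
tcp_pos: [0.5779, -0.0469, 0.1823]
ee_rot: [0.094, 0.996, -0.0, 0.0]
wrist_force: [0.8, 0.1, 0.2]
grip_width: 0.0499
```

```bash
python3 - <<'E'
from m import *
s=bot.sense(); print(s["t"],s["tcp_pos"],s["grip_width"],s["wrist_force"])
for n in("top","scene"):
    im,P,r,o=cloud(n)
    if n=="scene": save(cv2.resize(im,(800,600)),"end.png")
    for nm,c,a,lx,ly,zl in(("brush",[.5725,.354],11.1,.133,.04,.0125),("seal",[.577,-.3265],-10.7,.047,.047,.03)):
        a=np.radians(a); d=P[...,:2]-c; x=d@[np.cos(a),np.sin(a)]; y=d@[-np.sin(a),np.cos(a)]
        org=np.ones_like(x,bool) if nm=="seal" else (im[...,0]>110)|(im[...,0]<45)
        m=(abs(x)<lx)&(abs(y)<ly)&(P[...,2]>zl)&(P[...,2]<.1)&org
        if m.sum()>3: print(n,nm,m.sum(),np.percentile(x[m],[1,50,99]).round(4),np.percentile(y[m],[1,50,99]).round(4),"z",np.percentile(P[m][:,2],[5,50,98]).round(4))
E
```

```text
16.775 [ 0.57792767 -0.04694062  0.18229341] 0.04985100088426848 [0.81227434 0.11330363 0.19344951]
top brush 347 [-0.0982  0.0153  0.1134] [-0.0081 -0.0006  0.008 ] z [0.0139 0.019  0.0256]
top seal 150 [-0.0159 -0.0045  0.0122] [-0.0124  0.0043  0.0168] z [0.0362 0.0558 0.0627]
scene brush 373 [-0.0967  0.0436  0.1154] [-0.0091 -0.0024  0.0077] z [0.0159 0.0209 0.0256]
scene seal 184 [-0.0135  0.0068  0.0157] [-0.0135  0.0064  0.0171] z [0.0324 0.0517 0.0634]
```

View pics/end.png

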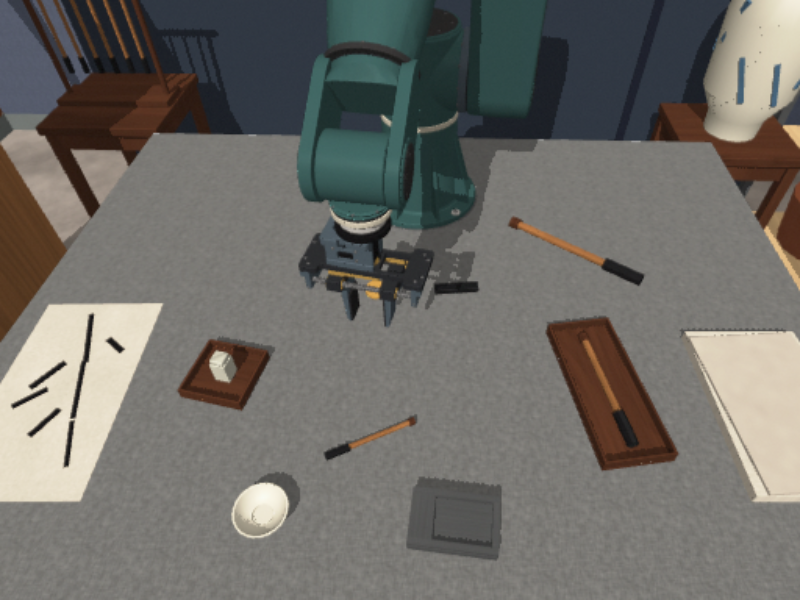

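Both objects are placed. The seal stands in the box at (222,366), the brush lies in the tray from (585,338) to (627,440), and the arm is clear.

```bash
python3 -c "
from plant import workorder; print(workorder.sign_off())"
```

```text
the job is handed in; nothing more can be done
None
```

I laid the middle-sized brush in the long tray and stood the seal stone upright in the square box. I let go of both, moved the arm clear and handed the job in at about 17 s of the 58 s allowed.

- **Brush:** the top and scene cameras put it about 1–2 mm off the tray's centreline. Lengthwise, the top view after release put its ends at -115 and +116 mm. It rests flat on the floor, with its highest point about 25 mm above the desk.
- **Seal:** it is within about 3 mm of the box centre along each side. Its top is at about 60–63 mm; 60 mm is expected for a 55 mm block on the 5 mm floor, so it is upright. The remaining few mm are about the camera noise.
- **Forces:** the wrist force readings at the end of each move were all under 7 N.

No check failed or disagreed. I didn't measure the objects' speeds directly, and the sign-off reports no verdict.

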